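# Tighten the ratchet clamp on the bar

### The arm

A 7-joint arm with a two-finger parallel gripper is mounted at the origin on a cart in front of the work surface, level with it; the furniture and walls round the work are solid. World frame = base frame: x ahead of the robot, y to its left, z up, the work surface at z = 0. Lengths are in m, angles in rad, forces in N, time in s.
With the tool pointing down it reaches from about 0.35 to 0.9 m from the base axis. Payload 8.1 kg.
Tool frame: the origin (TCP) lies at the very end of the fingers, on their centre line; the grasp point (between the pads) lies 19 mm behind it (grasp_offset is the distance from the TCP to the grasp point, in m); z points along the fingers, y is the line along which they close (so a half turn about z gives the same grasp; the last joint's range is limited). The gripper opens to 92 mm and grips with 3 to 60 N. Pads are 19 mm wide; open, the fingers measure 130 mm over their backs; the gripper's body (75 mm by 190 mm) begins 47 mm behind the grasp point.
Start: joints at [1.16, 0.434, 0.025, 1.573, -0.012, 1.134, -0.075], TCP at [0.189, -0.596, 0.227] pointing down, gripper open.
Joint ranges: [-2.62, 2.62], [-0.44, 2.09], [-1.27, 1.32], [0.08, 2.57], [-1.32, 4.46], [0.12, 2], [-2.74, 2.74]. Speed limits (rad/s): [2.22, 2.22, 3.01, 3.01, 3.14, 3.14, 3.14].

### API

Orientations are given as a rotation vector (axis times angle).
In Python, from cell import observe, get_image, camera_params, sign_off, silhouettes, grasp_offset gives the robot as it stands. The module is installed in compiled form; this text tells all that it offers.
- The arm moves only by the tool jog_arm, never from a script. Its argument "motion" is a list that holds one entry, the list of rows, each a list of 7 numbers: the shift along the tool's x, y, z in m, then the turn, a rotation vector about the tool's x, y, z in rad, then the closure, from -1 (fully open) to 1 (shut), so that 0 is half open. In form: [[[dx, dy, dz, wx, wy, wz, hand], ...]]. A call has 1 to 10 rows; each row is the pose to reach, as a shift and turn from the pose commanded when the call began, along the tool's axes at that moment; what a row does not reach only later rows make up. A row lasts 1/12 s, in which the tool goes at most 41.7 mm and 7.16 degrees, less where a joint would pass 70% of its speed; a pose out of reach is approached as far as the arm can. A call with a gripper value outside its range is refused whole. The fingers move at their own pace and stop on an object; "force" is the grip in N (left out, the last holds). Time passes only in rows, so rows that repeat a pose let the fingers close. It gives the time, the measured TCP pose, the force, the opening and the grip force at its end, in the units of the state.
- observe(): the state, without advancing time (a new reading comes with each control period).
- get_image(name): name is "side" or "top"; returns the picture (400x640x3 uint8, red, green, blue); there is no depth.
- camera_params(name): a dict with "vertical_fov" (degrees; the focal length in pixels is half the picture's height over the tangent of half this angle, whatever the lens; pixels are square), "cx", "cy" (the principal point, pixels), "T" (4x4, takes a point from camera to world coordinates). Camera axes: x right, y down, z forward; pixel columns grow to the right and rows downward; lengths in m; the calibration is good to about 2 mm. A picture is of the moment at which its call begins. camera_params takes no time and is no camera call.
- sign_off(): hands the job in; it is judged then, once.
Trained networks look in the newest picture that a camera, given by its name, has taken for a name from the list of things; names that differ only in an ending like _2 or _b are one class to them, and where a whole thing is asked for, a point or a joint stands for the part that bears it (a point fixed in the world has none). Each returns a list of dicts, best first, with "p" (0 to 1); they miss things now and then, are a little off and sometimes report something else, mostly with a low value. They report only what shows in the picture. A call takes as long as a camera call.
- silhouettes(query, camera): "mask" (400x640 bool, what is visible of it) and "pixel" ([column, row] in pixels, amid what is visible of it).
The state is a dict: "clock": time; "joints": joint angles; "dq": joint speeds; "joint_efforts": joint torques, N m; "position": TCP position; "ee_rot": TCP orientation; "force": force on the tool from outside, world axes, zero at the start; "ft_torque": the same for the moment, N m; "width": opening from 0.0 (shut) to 1.0 (fully open); "gripper_force": force on a finger pad.
Only numpy, scipy, OpenCV 4.12 (cv2) and the standard library are available. Lean on these libraries where they do the work, as an engineer would, in place of code of your own. Each camera call takes 0.05 s, during which the arm holds its last target. There are 200 camera calls.

### The job

Two identical screw clamps stand on the welding table; one has a flat steel bar lying under its pad, the other is empty. Tighten the clamp that holds the bar by turning its black winged ratchet knob clockwise (seen from above) until it has closed on the bar and the knob clearly slips, about a sixteenth of a turn past that point or more, then let go. Leave the bar in the clamp and do not turn the empty clamp's knob.

Things in the scene. Friction and masses are not known exactly. Their poses are not given: they have to be found in the camera images.
- work_clamp_grip (a point): Grip point: centre of the black upright wing of the knob on the clamp with the bar, on the upright turning axis, 120 mm above the table. Wing 46 mm long (x), 14 mm thick (y), from 97 to 135 mm high, white line on top of its -x half; does not rise or sink. Below it an aluminium collar 56 mm wide, top at 90 mm, on a fixed steel clamp, base 115 x 60 mm. Turn clockwise from above (negative about z).
- work_clamp_screw (a joint): Turn of the clamp's screw with its index collar, rad: 0 fully open, growing clockwise from above, 1.0 = pad hard down on the bar (solid stop). Starts anywhere from 0.3 to 0.75. Turns with 0.04 N m, stays where it is left.
- work_clamp_ratchet (a joint): Turn of the knob relative to the collar, rad, positive clockwise from above. 0 at the start: the wing's white line points at the collar's black line. The knob carries the screw along to its stop, then slips with a steady drag of 0.12 N m and this value grows, without limit or harm; it stays where it is left.
- bar: Rusty flat steel bar, 90 mm long (its y axis), 30 mm wide (x), 6 mm thick, lying loose on the base plate of the clamp to be tightened, under the pad, its ends standing out 15 mm at either side. Origin at the centre of its underside, 12 mm above the table.
- spare_clamp_wing_end (a point): End of the wing (the half with the white line) on the empty, otherwise identical clamp's knob, 23 mm from its turning axis, 0.120 m above the table. Not to be turned.

How it is judged:
By the outcome, as a careful person would: the job done as asked, in the order asked, and still so for the second after the job is handed in, with the robot touching nothing.
It also fails if it takes over 32 s, if anything falls off the work surface, if the arm or the gripper's body presses on something with over 40 N, if the wrist force passes 120 N, or if a joint passes its speed limit or range.

## Working session

There is one attempt and no reset: what is moved stays moved. The work goes in short steps, Python scripts to look and compute and a tool call to move; the robot and the scene stay as the last step left them, time stands still between calls to the robot, and variables do not carry over. Pictures are saved under pics/ and viewed, at most 10 in all, crops included, and the job is handed in when it is done.

Besides the shell and the picture viewer there is one more tool, called as a command line: name --argument value ..., lists and objects as JSON in quotes. jog_arm: Moves the arm, as the interface text tells. Its arguments: {"type":"object","properties":{"motion":{"type":"array"},"force":{"type":"number"}},"required":["motion"]}

```bash
mkdir -p pics
cat > h.py <<'E'
import numpy as np, cv2
from cell import *
def ray(cam,px,z):
    p=camera_params(cam);T=np.array(p["T"]);f=200/np.tan(np.radians(p["vertical_fov"])/2)
    d=T[:3,:3]@np.array([(px[0]-p["cx"])/f,(px[1]-p["cy"])/f,1]);o=T[:3,3]
    return o+d*(z-o[2])/d[2]
def proj(cam,X):
    p=camera_params(cam);T=np.array(p["T"]);f=200/np.tan(np.radians(p["vertical_fov"])/2)
    c=T[:3,:3].T@(np.array(X)-T[:3,3]);return np.array([p["cx"]+f*c[0]/c[2],p["cy"]+f*c[1]/c[2]])
def save(cam,n):
    im=get_image(cam);cv2.imwrite(f"pics/{n}.png",im[:,:,::-1]);return im
E
python3 - <<'E'
from h import *
ims=[save(c,c+"0") for c in("top","side")]
cv2.imwrite("pics/both0.png",np.vstack(ims)[:,:,::-1][::1]) 
for c in("top","side"):
    print(c,np.array(camera_params(c)["T"])[:3].round(3).tolist())
    for q,z in(("work_clamp_grip",.12),("bar",.018),("spare_clamp_wing_end",.12)):
        for r in silhouettes(q,c): print(c,q,round(r["p"],2),np.round(r["pixel"]),ray(c,r["pixel"],z).round(3),r["mask"].sum())
o=observe();print({k:np.round(o[k],3).tolist() for k in o}, grasp_offset if not callable(grasp_offset) else grasp_offset())
E
```

```text
top [[0.026, -0.98, 0.197, 0.391], [-0.999, -0.029, -0.012, 0.156], [0.018, -0.197, -0.98, 0.918]]
top work_clamp_grip 0.53 [253. 253.] [0.433 0.269 0.12 ] 241
top bar 0.72 [275. 255.] [0.436 0.239 0.018] 211
top spare_clamp_wing_end 0.51 [354. 138.] [0.662 0.087 0.12 ] 231
side [[-0.996, -0.049, 0.072, 0.512], [-0.086, 0.664, -0.743, 0.774], [-0.011, -0.746, -0.666, 0.676]]
side work_clamp_grip 0.97 [391. 252.] [0.437 0.271 0.12 ] 514
side bar 0.53 [386. 300.] [0.437 0.3   0.018] 341
side spare_clamp_wing_end 0.68 [280. 185.] [0.662 0.1   0.12 ] 326
{'clock': 0.4, 'joints': [1.16, 0.435, 0.025, 1.573, -0.012, 1.134, -0.075], 'dq': [-0.0, -0.002, -0.001, -0.001, 0.001, 0.0, -0.0], 'joint_efforts': [-0.001, -66.697, 0.983, -31.441, -0.061, 0.036, 0.0], 'position': [0.189, -0.596, 0.227], 'ee_rot': [-3.104, -0.481, 0.0], 'force': [-0.227, -0.373, 0.15], 'ft_torque': [-0.012, -0.02, 0.027], 'gripper_force': 0.0, 'width': 0.998} 0.0188
```

View pics/top0.png

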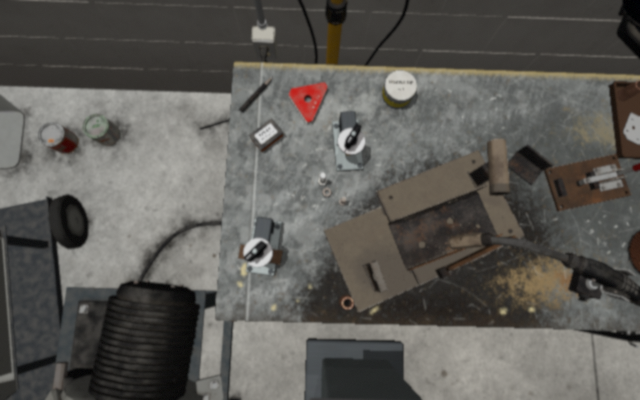

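View pics/side0.png

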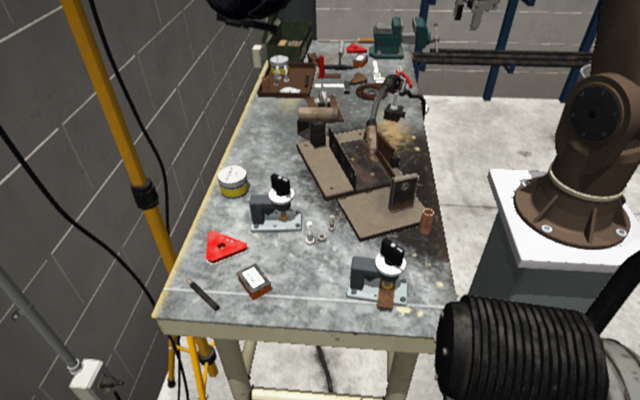

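The work clamp (knob at top px (257,252), side px (391,252)) has the rusty bar; the spare one is at top (354,138), side (280,185). Next I'll measure the wing's centre and direction.

Run:
```python
from h import *
out=[]
for c,b in(("top",(215,205,90,90)),("side",(335,215,100,100))):
    im=get_image(c);x,y,w,h=b
    for r in silhouettes("work_clamp_grip",c)[:1]:
        m=r["mask"];yy,xx=np.nonzero(m);P=np.array([ray(c,(u,v),.135)[:2] for u,v in zip(xx,yy)])
        e,V=np.linalg.eigh(np.cov(P.T));print(c,r["p"],P.mean(0).round(3),"dir deg",np.degrees(np.arctan2(*V[::-1,1])),np.sqrt(e)*3.46)
        cr=im[y:y+h,x:x+w][:,:,::-1].copy()
        out.append(cv2.resize(cr,(380,380),interpolation=cv2.INTER_CUBIC))
        cs,_=cv2.findContours(m.astype(np.uint8),0,1)
        print(cv2.minAreaRect(np.vstack(cs)))
cv2.imwrite("pics/c1.png",np.hstack(out))
```

```text
top 0.52 [0.434 0.264] dir deg 133.15135926542516 [0.0200444  0.04400469]
((255.81967163085938, 252.4835968017578), (12.291542053222656, 26.503637313842773), 50.194427490234375)
side 0.71 [0.438 0.286] dir deg 104.55799219066762 [0.03365707 0.05410535]
((390.8892517089844, 253.37249755859375), (28.755041122436523, 21.381954193115234), 34.99202346801758)
```

View pics/c1.png

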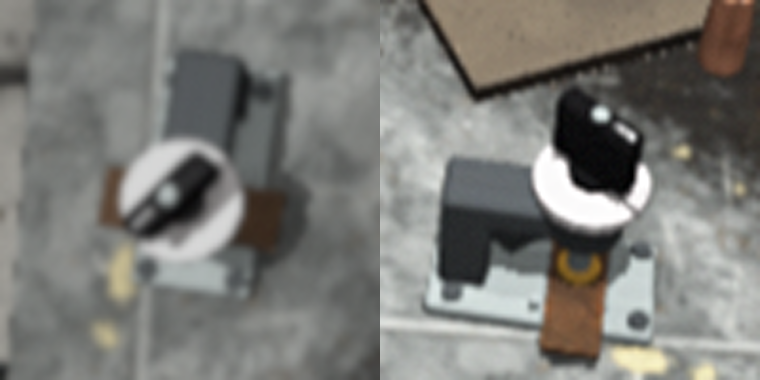

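The top crop shows the wing from its white end (128,228) to (212,165), with the hub at (170,192). The collar centre is at (181,198). In the side crop the hub is at (220,113).

Run:
```python
from h import *
s=90/380
T=lambda u,v:(215+u*s,205+v*s)
for n,p,z in(("hub",T(170,192),.136),("white",T(128,228),.135),("far",T(212,165),.135),("collar",T(181,198),.09)): print(n,ray("top",p,z).round(4))
s=100/380
S=lambda u,v:(335+u*s,215+v*s)
for n,p,z in(("hub",S(220,113),.136),("collar",S(211,190),.09),("white",S(254,137),.135),("far",S(188,92),.135)): print("side",n,ray("side",p,z).round(4))
from scipy.spatial.transform import Rotation as R
print(R.from_rotvec(observe()["ee_rot"]).as_matrix().round(3))
```

```text
hub [0.4366 0.264  0.136 ]
white [0.4209 0.2812 0.135 ]
far [0.4487 0.2468 0.135 ]
collar [0.4367 0.2652 0.09  ]
side hub [0.4346 0.2691 0.136 ]
side collar [0.4344 0.2763 0.09  ]
side white [0.4197 0.2818 0.135 ]
side far [0.4488 0.2559 0.135 ]
[[ 0.953  0.303  0.   ]
 [ 0.303 -0.953 -0.   ]
 [ 0.     0.    -1.   ]]
```

jog_arm --motion '[[[0,0,-0.04,0,0,0,-0.2],[0.03,-0.02,-0.07,0,0,-0.1,-0.2],[0.06,-0.04,-0.1,0,0,-0.2,-0.2],[0.09,-0.06,-0.12,0,0,-0.3,-0.2],[0.124,-0.083,-0.12,0,0,-0.4,-0.2],[0.158,-0.106,-0.12,0,0,-0.5,-0.2],[0.192,-0.13,-0.12,0,0,-0.6,-0.2],[0.226,-0.153,-0.12,0,0,-0.7,-0.2],[0.26,-0.176,-0.12,0,0,-0.8,-0.2],[0.294,-0.2,-0.12,0,0,-0.9,-0.2]]]' --force 30

```text
clock: 1.43
position: [0.4061, -0.3191, 0.3471]
ee_rot: [2.581, 1.789, 0.0]
force: [1.0, -0.8, 0.8]
width: 0.604
gripper_force: 0.0
```

jog_arm --motion '[[[0.0388,-0.0126,0,0,0,-0.08,-0.2],[0.0776,-0.0252,0,0,0,-0.16,-0.2],[0.1164,-0.0378,0,0,0,-0.24,-0.2],[0.1552,-0.0504,0,0,0,-0.32,-0.2],[0.194,-0.063,0,0,0,-0.4,-0.2],[0.2328,-0.0756,0,0,0,-0.48,-0.2],[0.2716,-0.0882,0,0,0,-0.56,-0.2],[0.3104,-0.1008,0,0,0,-0.64,-0.2],[0.3492,-0.1134,0,0,0,-0.72,-0.2],[0.388,-0.126,0,0,0,-0.8,-0.2]]]'

```text
clock: 2.27
position: [0.4249, 0.0885, 0.3472]
ee_rot: [1.682, 2.652, 0.0]
force: [0.6, -0.5, 0.8]
width: 0.601
gripper_force: 0.0
```

jog_arm --motion '[[[0.031,0.016,0,0,0,-0.07,-0.2],[0.062,0.032,0,0,0,-0.14,-0.2],[0.093,0.048,0,0,0,-0.21,-0.2],[0.124,0.065,0,0,0,-0.28,-0.2],[0.155,0.081,0.0,0,0,-0.312,-0.2],[0.155,0.081,0.04,0,0,-0.312,-0.2],[0.155,0.081,0.08,0,0,-0.312,-0.2],[0.155,0.081,0.12,0,0,-0.312,-0.2],[0.155,0.081,0.16,0,0,-0.312,-0.2],[0.155,0.081,0.18,0,0,-0.312,-0.2]]]'

```text
clock: 3.1
position: [0.4314, 0.2596, 0.1626]
ee_rot: [-1.254, -2.878, 0.006]
force: [0.1, -1.2, 0.0]
width: 0.6
gripper_force: 0.0
```

Run:
```python
from h import *
out=[]
for c,b in(("top",(195,185,130,130)),("side",(325,175,130,130))):
    im=get_image(c);x,y,w,h=b
    out.append(cv2.resize(im[y:y+h,x:x+w][:,:,::-1],(400,400),interpolation=cv2.INTER_CUBIC))
    o=observe();print(c,proj(c,o["position"]).round(1))
cv2.imwrite("pics/c2.png",np.hstack(out))
print(o["position"],o["ee_rot"],np.round(o["joints"],2))
```

```text
top [256.2 253.1]
side [396.3 229.9]
[0.43125768 0.25955185 0.16351781] [-1.2529938  -2.87686592  0.0083736 ] [-0.04  0.43 -0.8   1.89  0.37  0.98 -0.26]
```

View pics/c2.png

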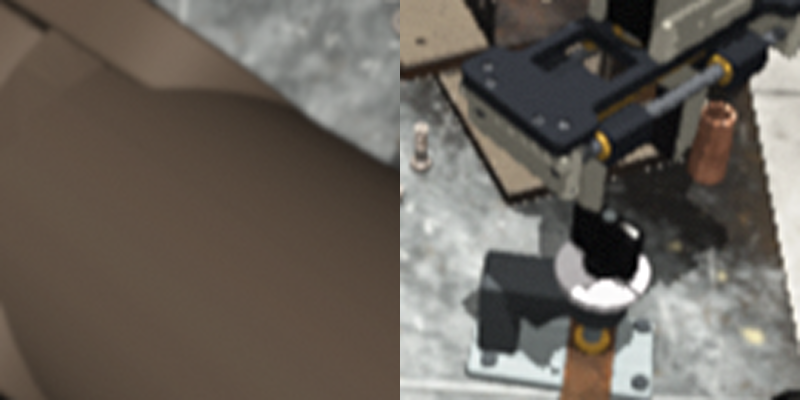

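The side crop shows the open fingers straddling just above the wing. The pose reads a few mm off target, so I'll hold for two rows and see whether it settles.

jog_arm --motion '[[[0,0,0,0,0,0,-0.2],[0,0,0,0,0,0,-0.2]]]'

```text
clock: 3.37
position: [0.4339, 0.2623, 0.1685]
ee_rot: [1.255, 2.879, 0.003]
force: [-0.4, -0.3, -0.5]
width: 0.599
gripper_force: 0.0
```

jog_arm --motion '[[[0,0,0,0,0,0,-0.2],[0,0,0,0,0,0,-0.2],[0,0,0.005,0,0,0,-0.2],[0,0,0.01,0,0,0,-0.2],[0,0,0.015,0,0,0,-0.2],[0,0,0.015,0,0,0,-0.2],[0,0,0.015,0,0,0,-0.2]]]'

```text
clock: 3.95
position: [0.4328, 0.2611, 0.1512]
ee_rot: [-1.255, -2.88, 0.001]
force: [0.4, 0.6, 0.0]
width: 0.601
gripper_force: 0.0
```

Run:
```python
from h import *
im=get_image("side")
cv2.imwrite("pics/c3.png",cv2.resize(im[185:275,350:450][:,:,::-1],(667,600),interpolation=cv2.INTER_CUBIC))
o=observe();P=o["position"]
for d in (0,.0275,-.0275): print(d,((proj("side",P+d*np.array([.731,.682,0]))-[350,185])*6.67).round())
print("wing hub",((proj("side",[.4355,.266,.136])-[350,185])*6.67).round())
print(P,o["ee_rot"],np.round(o["joints"],2),np.round(o["dq"],3))
```

```text
0 [298. 336.]
0.0275 [222. 385.]
-0.0275 [371. 289.]
wing hub [282. 390.]
[0.43289171 0.26125131 0.15148064] [-1.25463880e+00 -2.87974264e+00  6.75888678e-04] [-0.05  0.44 -0.79  1.91  0.38  0.95 -0.27] [ 0.001 -0.006 -0.004 -0.007  0.    -0.001 -0.003]
```

View pics/c3.png

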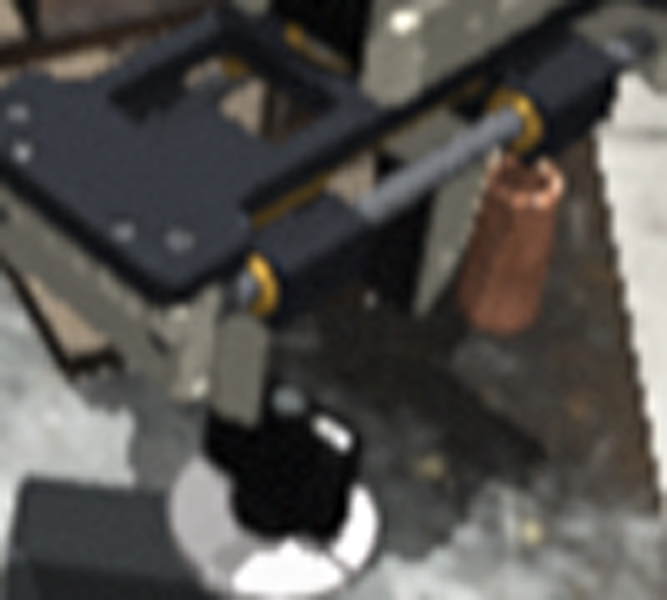

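The hub is at (290,397) and the two fingers straddle it, at about (240,410) and (425,310). There is ample margin to go down, and a gentle closing will show how well it's centred.

jog_arm --motion '[[[0.002,0.005,0.01,0,0,0,-0.2],[0.002,0.005,0.02,0,0,0,-0.2],[0.002,0.005,0.03,0,0,0,-0.2],[0.002,0.005,0.038,0,0,0,-0.2],[0.002,0.005,0.044,0,0,0,-0.2],[0.002,0.005,0.047,0,0,0,-0.2],[0.002,0.005,0.047,0,0,0,-0.2],[0.002,0.005,0.047,0,0,0,-0.2],[0.002,0.005,0.047,0,0,0,0.0],[0.002,0.005,0.047,0,0,0,0.2]]]' --force 5

```text
clock: 4.83
position: [0.4356, 0.2664, 0.1051]
ee_rot: [1.255, 2.88, 0.001]
force: [0.1, 0.4, 0.3]
width: 0.503
gripper_force: 0.0
```

jog_arm --motion '[[[0,0,0,0,0,0,0.3],[0,0,0,0,0,0,0.4],[0,0,0,0,0,0,0.5],[0,0,0,0,0,0,0.6],[0,0,0,0,0,0,0.7],[0,0,0,0,0,0,0.7],[0,0,0,0,0,0,0.7],[0,0,0,0,0,0,0.7]]]' --force 5

```text
clock: 5.5
position: [0.4361, 0.2666, 0.1049]
ee_rot: [1.255, 2.879, 0.002]
force: [5.3, 2.6, -3.0]
width: 0.152
gripper_force: 5.0
```

Run:
```python
from h import *
o=observe();print({k:np.round(o[k],3).tolist() for k in o})
```

```text
{'clock': 5.5, 'joints': [-0.097, 0.508, -0.75, 1.946, 0.453, 0.86, -0.339], 'dq': [-0.0, 0.001, -0.0, 0.001, -0.001, 0.001, -0.002], 'joint_efforts': [-0.123, -56.733, -10.683, -21.168, -0.895, 1.596, -0.038], 'position': [0.436, 0.267, 0.105], 'ee_rot': [1.255, 2.879, 0.002], 'force': [5.27, 2.57, -3.01], 'ft_torque': [0.59, -1.229, 0.097], 'gripper_force': 4.966, 'width': 0.152}
```

The width of 14 mm matches the wing, so both pads are flush. I'll firm up the grip with a slight +y shift to relieve the side load, then turn.

jog_arm --motion '[[[0,0.001,0,0,0,0,0.9],[0,0.001,0,0,0,0,0.9],[0,0.001,0,0,0,0,0.9],[0,0.001,0,0,0,0,0.9]]]' --force 25

```text
clock: 5.83
position: [0.4363, 0.2667, 0.1048]
ee_rot: [1.255, 2.88, -0.0]
force: [2.4, 0.0, 1.3]
width: 0.154
gripper_force: 24.9
```

jog_arm --motion '[[[0,0,0,0,0,0.05,0.9],[0,0,0,0,0,0.1,0.9],[0,0,0,0,0,0.15,0.9],[0,0,0,0,0,0.2,0.9],[0,0,0,0,0,0.2,0.9]]]'

```text
clock: 6.25
position: [0.4363, 0.2668, 0.1048]
ee_rot: [1.539, 2.738, 0.0]
force: [3.0, -0.7, 1.5]
width: 0.153
gripper_force: 24.9
```

Run:
```python
from h import *
o=observe();print({k:np.round(o[k],3).tolist() for k in o})
```

```text
{'clock': 6.25, 'joints': [-0.133, 0.494, -0.698, 1.947, 0.419, 0.848, -0.51], 'dq': [0.008, 0.004, -0.014, -0.002, 0.013, 0.004, 0.079], 'joint_efforts': [-0.985, -55.619, -9.839, -21.86, -0.878, 0.575, -0.93], 'position': [0.436, 0.267, 0.105], 'ee_rot': [1.539, 2.738, 0.0], 'force': [3.034, -0.676, 1.46], 'ft_torque': [0.014, -0.814, -0.026], 'gripper_force': 24.94, 'width': 0.153}
```

Smooth so far, with low forces. I'll carry on turning to about 1.4 rad in total.

jog_arm --motion '[[[0,0,0,0,0,0.07,0.9],[0,0,0,0,0,0.14,0.9],[0,0,0,0,0,0.21,0.9],[0,0,0,0,0,0.28,0.9],[0,0,0,0,0,0.35,0.9],[0,0,0,0,0,0.42,0.9],[0,0,0,0,0,0.49,0.9],[0,0,0,0,0,0.56,0.9],[0,0,0,0,0,0.6,0.9],[0,0,0,0,0,0.6,0.9]]]'

```text
clock: 7.08
position: [0.4365, 0.2668, 0.1048]
ee_rot: [2.277, 2.163, 0.001]
force: [5.1, -0.1, 1.0]
width: 0.148
gripper_force: 24.9
```

jog_arm --motion '[[[0,0,0,0,0,0.07,0.9],[0,0,0,0,0,0.14,0.9],[0,0,0,0,0,0.21,0.9],[0,0,0,0,0,0.28,0.9],[0,0,0,0,0,0.35,0.9],[0,0,0,0,0,0.42,0.9],[0,0,0,0,0,0.49,0.9],[0,0,0,0,0,0.56,0.9],[0,0,0,0,0,0.6,0.9],[0,0,0,0,0,0.6,0.9]]]'

```text
clock: 7.92
position: [0.4366, 0.2668, 0.1048]
ee_rot: [2.815, 1.395, 0.001]
force: [4.7, -0.4, 0.1]
width: 0.149
gripper_force: 24.9
```

Run:
```python
from h import *
im=get_image("side")
cv2.imwrite("pics/c4.png",cv2.resize(im[185:305,340:460][:,:,::-1],(600,600),interpolation=cv2.INTER_CUBIC))
o=observe();print({k:np.round(o[k],3).tolist() for k in o})
```

```text
{'clock': 7.967, 'joints': [-0.351, 0.43, -0.397, 1.964, 0.23, 0.79, -1.526], 'dq': [0.007, 0.001, -0.006, -0.0, 0.004, 0.001, 0.015], 'joint_efforts': [-1.901, -55.691, -6.303, -21.367, -1.291, 0.902, -0.466], 'position': [0.437, 0.267, 0.105], 'ee_rot': [2.813, 1.398, 0.001], 'force': [5.267, -0.311, 1.568], 'ft_torque': [-0.241, -1.215, 0.044], 'gripper_force': 24.931, 'width': 0.152}
```

View pics/c4.png

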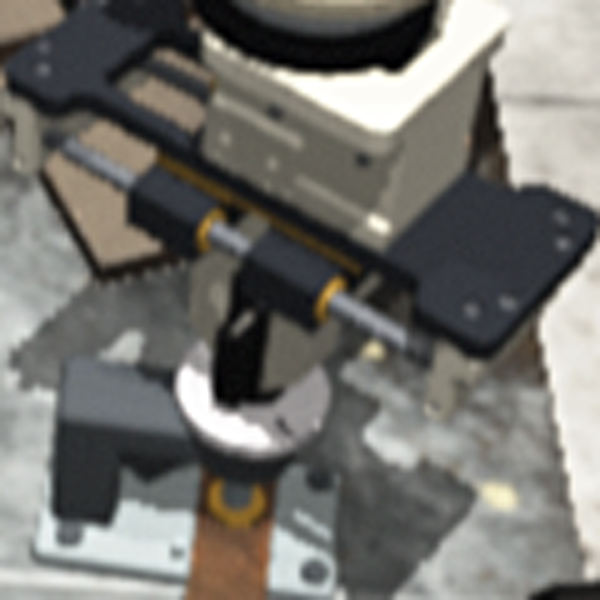

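The grip holds on the turned wing. The collar's black line, at crop (283,425), now trails the wing; next I'll work out the slip angle from it.

Run:
```python
from h import *
c=np.array([.4365,.2668])
for p in((272,413),(283,425),(290,436)):
    w=ray("side",(340+p[0]/5,185+p[1]/5),.09)[:2]-c
    print(w.round(4),np.degrees(np.arctan2(w[1],w[0])).round(1))
o=observe()["ee_rot"];print("wing",np.degrees(2*np.arctan2(o[1],o[0]))%180)
```

```text
[-0.0088  0.0151] 120.3
[-0.0125  0.0203] 121.6
[-0.0147  0.0251] 120.3
wing 52.84092580618566
```

The collar stopped after about 13° and the knob slipped about 68°, well past the required 22°. I'll release and go up.

jog_arm --motion '[[[0,0,0,0,0,0,0.5],[0,0,0,0,0,0,0.2],[0,0,0,0,0,0,-0.1],[0,0,0,0,0,0,-0.2],[0,0,0,0,0,0,-0.2],[0,0,-0.01,0,0,0,-0.2],[0,0,-0.03,0,0,0,-0.2],[0,0,-0.06,0,0,0,-0.2],[0,0,-0.1,0,0,0,-0.2],[0,0,-0.14,0,0,0,-0.2]]]'

```text
clock: 8.8
position: [0.4351, 0.2666, 0.2466]
ee_rot: [-2.814, -1.396, 0.003]
force: [1.4, 0.5, -0.5]
width: 0.598
gripper_force: 0.0
```

jog_arm --motion '[[[0,0,-0.03,0,0,0,-0.2],[0,0,-0.06,0,0,0,-0.2],[0,0,-0.06,0,0,0,-0.2],[0,0,-0.06,0,0,0,-0.2],[0,0,-0.06,0,0,0,-0.2],[0,0,-0.06,0,0,0,-0.2]]]'

```text
clock: 9.3
position: [0.4355, 0.2664, 0.3038]
ee_rot: [2.815, 1.394, -0.003]
force: [0.0, -1.0, -0.0]
width: 0.6
gripper_force: 0.0
```

Run:
```python
from h import *
im=get_image("side")
cv2.imwrite("pics/c5.png",cv2.resize(im[165:315,250:450][:,:,::-1],(800,600),interpolation=cv2.INTER_CUBIC))
```

```text
(no output)
```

View pics/c5.png

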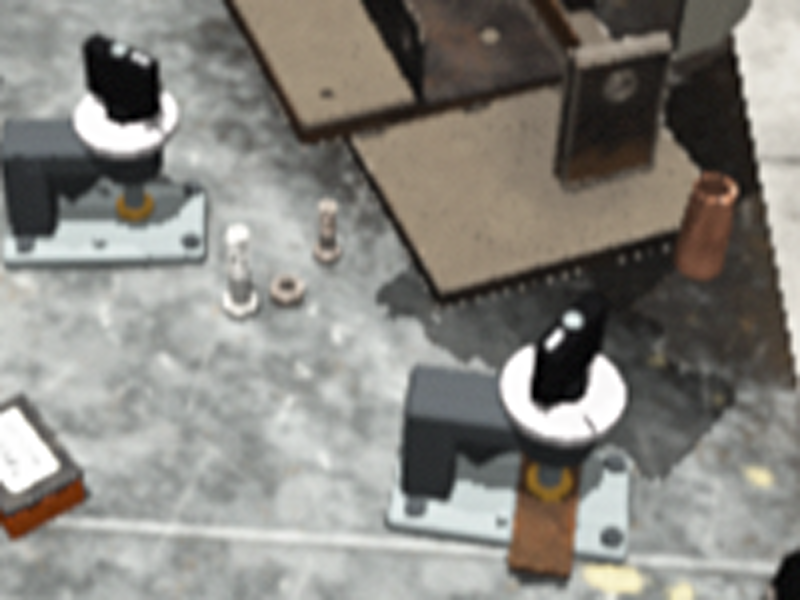

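The wing's white line at (553,340) is well clockwise of the collar's line at (590,420). The bar is still in place at (543,530), and the spare clamp at (125,80) has not been touched.

```bash
python3 -c "
from cell import *
print(sign_off())"
```

```text
the job is handed in; nothing more can be done
None
```

The clamp with the bar is tightened: its knob slipped about 68° (roughly 3/16 of a turn) past the stop and was then let go, the bar is still in place, the empty clamp was not touched, and the job is handed in at about 9.4 s.

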